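Seat a bayonet collar on its sprung post and hold it home

ROBOT

A 6-joint arm with a two-finger parallel gripper is mounted at the origin on a cart in front of the work surface, level with it; the furniture and walls round the work are solid. World frame = base frame: x ahead of the robot, y to its left, z up, the work surface at z = 0. Lengths are in m, angles in rad, forces in N, time in s.
With the tool pointing down it reaches from about 0.35 to 0.85 m from the base axis. Payload 8.1 kg.
Tool frame: the origin (TCP) lies at the centre of the arm's flange, where the gripper is bolted on; the fingertips stand 186 mm ahead of it and the grasp point (between the pads) lies 167 mm ahead of it (robot.grasp_offset is the distance from the TCP to the grasp point, in m); z points along the fingers, y is the line along which they close (so a half turn about z gives the same grasp; the last joint's range is limited). The gripper opens to 93 mm and grips with 3 to 60 N. Pads are 15 mm wide; open, the fingers measure 128 mm over their backs; the gripper's body (75 mm by 188 mm) begins 65 mm behind the grasp point.
Start: joints at [1.153, 0.13, 1.488, -0, 1.523, -0.085], TCP at [0.196, 0.567, 0.405] pointing down, gripper open.
Joint ranges: [-2.96, 2.96], [-0.89, 2.26], [0.02, 2.5], [-1.34, 4.48], [0, 2.73], [-2.66, 2.66]. Speed limits (rad/s): [2.39, 2.39, 2.79, 3.14, 3.14, 3.14].

INTERFACE

Orientations are given as a rotation vector (axis times angle).
In Python, from plant import robot gives the robot as it stands.
- The arm moves only by the tool drive_tool, never from a script. Its argument "moves" is one flat list of numbers, 7 for each row, row after row: the finger opening in mm, from 0 to 93, then the shift along the tool's x, y, z in mm, then the turn, a rotation vector about the tool's x, y, z in degrees. A call has 1 to 8 rows; each row shifts and turns the commanded pose from where the row before left it, along the tool's axes as they then stand; what a row does not reach is not made up. A row lasts 1/10 s, in which the tool goes at most 50 mm and 8.59 degrees, less where a joint would pass 70% of its speed; a pose out of reach is approached as far as the arm can. A call is refused whole if a number of a shift passes 50 or a number of a turn 8.59, either way. A call with a gripper value outside its range is refused whole. The fingers move at their own pace and stop on an object; "grip_force" is the grip in N (left out, the last holds). Time passes only in rows, so rows that do not move let the fingers close. It gives the time, the measured TCP pose, the force, the opening and the grip force at its end, in the units of the state.
- robot.read_state(): the state, without advancing time (a new reading comes with each control period).
- robot.read_camera(name): name is "scene" or "side" or "wrist"; returns a dict with "color" (400x640x3 uint8, red, green, blue), "depth" (400x640 float32, m along the optical axis (not along the pixel's ray), 0 where there is no reading), "mtx" (3x3 intrinsics, pixels), "R" (3x3) and "t" (3): a world point X has camera coordinates R X + t. Camera axes: x right, y down, z forward; pixel columns grow to the right and rows downward; lengths in m; the calibration is good to about 2 mm. A picture is of the moment at which its call begins.
- robot.close_job(): hands the job in; it is judged then, once.
The state is a dict: "t": time; "q": joint angles; "dq": joint speeds; "joint_torque": joint torques, N m; "tool_pos": TCP position; "orientation": TCP orientation; "force": force on the tool from outside, world axes, zero at the start; "wrist_torque": the same for the moment, N m; "opening": finger opening in m; "gripper_force": force on a finger pad.
Only numpy, scipy, OpenCV 4.12 (cv2) and the standard library are available. Lean on these libraries where they do the work, as an engineer would, in place of code of your own. Each camera call takes 0.05 s, during which the arm holds its last target. There are 200 camera calls.

TASK

Pick up the knurled steel collar and slip it over the post of the aluminium mount, then turn it until the keyways hidden in its bore drop over the post's two cross pins. Push it fully home against the spring, down onto the seat ring, and finish while still gripping it and holding it there, so that it could be fixed; leave the tape measure, pliers and screwdriver where they lie.

Things in the scene. Friction and masses are not known exactly. Their poses are not given: they have to be found in the camera images.
- collar_center (a point): Centre (half-way up) of the loose steel collar with knurled outside: diameter 58, height 40 mm, 0.2 kg; stands right way up, z up along its bore, underside 20 mm below this point. Bore 35 mm right through. Two opposite keyways, 13 mm wide, out to diameter 45 mm, are cut in the bore from the underside and end 22 mm up: not visible from above, angle not marked.
- mount: Fixed pale aluminium plate on the bench, 120 x 100 x 12 mm (x, y along its sides, z up), origin at the centre of its underside. Four small bolts (5 mm high) in its corners; the post stands upright in the middle.
- post_top (a point): Top centre of the fixed steel post, 66 mm above the bench. Diameter 32 mm; the top 9 mm taper to 18 mm.
- pins (a point): Point on the post's axis level with the upper edge of its two opposite cross pins, 37 mm above the bench. Pins 6 mm thick, 42 mm over both ends. Their angle round the post varies and is not given. The collar's underside rests on them until its keyways face them (at most a half turn either way; about 0.15 rad of play each side), then it can go down. Pushed off-centre it can tip and jam.
- seat (a point): Centre of the top of the seat ring (diameter 49 to 56 mm) at the post's foot, 20 mm above the bench. Home: the collar's underside rests on it, 17 mm lower than on the pins, and the post stands 6 mm out of its top. A sprung washer inside stands 6 mm higher and pushes up with 5 N at first, 10 N at home, so a collar let go rises again.
There are look-alikes about, which are no part of the job. There is more than one size of the mount; the one meant has the size given above.

How it is judged:
By the outcome, as a careful person would: the job done as asked, in the order asked, and still so for the second after the job is handed in, while the arm keeps its last pose, push and grip.
It also fails if it takes over 64 s, if anything falls off the work surface, if the arm or the gripper's body presses on something with over 40 N, if the wrist force passes 120 N, or if a joint passes its speed limit or range.

## Working session

There is one attempt and no reset: what is moved stays moved. The work goes in short steps, Python scripts to look and compute and a tool call to move; the robot and the scene stay as the last step left them, time stands still between calls to the robot, and variables do not carry over. Pictures are saved under pics/ and viewed, at most 10 in all, crops included, and the job is handed in when it is done.

Besides the shell and the picture viewer there is one more tool, called after ">>>" by a JSON object that holds its "method" and its "body", one argument or row to a line. drive_tool: Moves the arm, as the interface text tells. Its arguments: {"type":"object","properties":{"moves":{"type":"array","items":{"type":"number"}},"grip_force":{"type":"number"}},"required":["moves"]}

```bash
mkdir -p pics
cat > h.py <<'E'
from plant import robot
import numpy as np, cv2
from scipy.spatial.transform import Rotation as Ro
def snap(n,f):
    c=robot.read_camera(n); cv2.imwrite('pics/'+f,c['color'][:,:,::-1]); np.savez('pics/'+f+'.npz',**c); return c
def cloud(c):
    d=c['depth']; v,u=np.indices(d.shape); K=c['mtx']
    P=np.stack([(u-K[0,2])/K[0,0]*d,(v-K[1,2])/K[1,1]*d,d],-1)
    return (P-c['t'])@c['R']
E
python3 - <<'E'
from h import *
a=snap('scene','a.png');b=snap('side','b.png')
s=robot.read_state();print(s)
for c in(a,b): print(c['R'],c['t'],-c['R'].T@c['t'])
E
```

```text
{'t': 0.1, 'q': array([ 1.15262753e+00,  1.31089711e-01,  1.48917194e+00, -1.77202180e-05,
        1.52299456e+00, -8.54001807e-02]), 'dq': array([ 0.00232132, -0.00114157, -0.00286623, -0.00022629,  0.0009052 ,
       -0.00058821]), 'joint_torque': array([ 9.45911634e-04, -5.61346400e+01, -4.93093657e+01,  7.70042231e-02,
        2.92405783e-02,  1.48846802e-06]), 'tool_pos': array([0.19589513, 0.56690278, 0.4037888 ]), 'orientation': array([-5.20235990e-01, -3.09781476e+00,  2.53731641e-03]), 'force': array([ 0.45169273, -0.26324553, -0.54303626]), 'wrist_torque': array([ 0.02672994, -0.05041807,  0.01544515]), 'gripper_force': 0.0, 'opening': 0.0931240328280871}
[[ 0.72602067 -0.68754112 -0.0134611 ]
 [-0.50201324 -0.51652823 -0.69367232]
 [ 0.46997521  0.51037809 -0.72016492]] [-0.18610852  0.3833426   0.58168122] [ 0.05418594 -0.22682734  0.68231533]
[[ 0.99821245 -0.05705605 -0.01779079]
 [-0.04686367 -0.562503   -0.82546604]
 [ 0.03709046  0.82482422 -0.56417135]] [-0.45890516  0.20723237  0.82660135] [ 0.43713749 -0.5914153   0.6292438 ]
```

View pics/a.png

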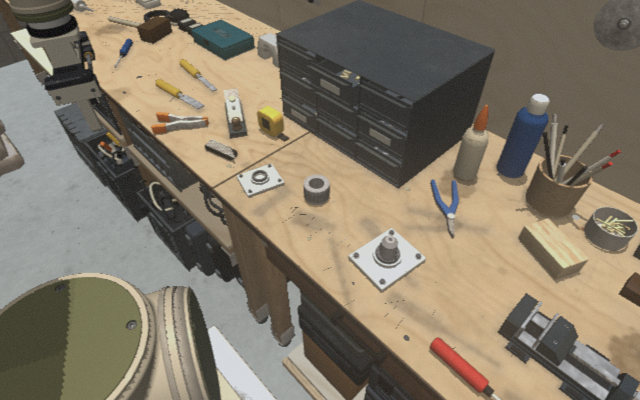

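View pics/b.png

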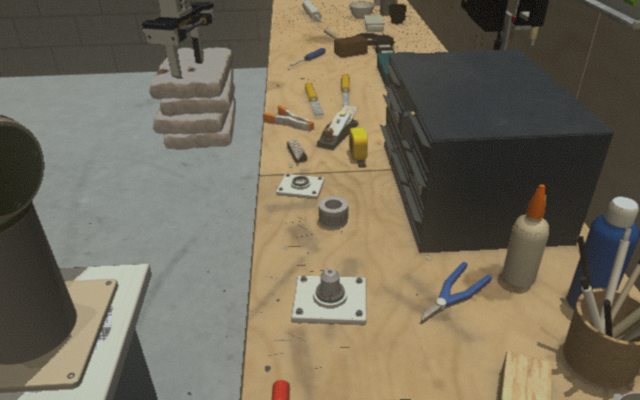

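Scene view: collar at (316,189), the mount with its post at (388,250), a postless look-alike plate at (260,180), cabinet behind the collar. The side view shows the same at (333,212) and (330,290).

Run:
```python
from h import *
ims=[]
for f,cc,cm in(('a',(316,189),(388,253)),('b',(333,212),(330,292))):
    c=dict(np.load(f'pics/{f}.png.npz')); X=cloud(c)
    def region(ctr,r): 
        u,v=ctr; return X[v-r:v+r,u-r:u+r].reshape(-1,3)
    P=region(cc,26); T=P[(P[:,2]>.034)&(P[:,2]<.05)]
    (x,y),r=cv2.minEnclosingCircle(T[:,:2].astype(np.float32)); print(f,'collar top',x,y,r,T.mean(0),len(T))
    P=region(cm,45); T=P[(P[:,2]>.058)&(P[:,2]<.075)]; print('post top',T.mean(0),T[:,:2].min(0),T[:,:2].max(0),len(T))
    T=P[(P[:,2]>.007)&(P[:,2]<.0165)]; print('plate',cv2.minAreaRect(T[:,:2].astype(np.float32)),len(T))
    u,v=cm; ims.append(cv2.resize(c['color'][v-35:v+35,u-45:u+45,::-1],None,fx=6,fy=6,interpolation=cv2.INTER_CUBIC))
cv2.imwrite('pics/c.png',cv2.resize(np.hstack(ims),(800,311)))
```

```text
a collar top 0.49847736954689026 0.26269814372062683 0.030407976359128952 [0.49630737 0.26048787 0.04113793] 345
post top [0.47211587 0.03265448 0.06499176] [0.46025439 0.0195147 ] [0.48793911 0.04953346] 177
plate ((0.4768223762512207, 0.042510904371738434), (0.116974838078022, 0.12166889756917953), 83.97702026367188) 1751
b collar top 0.49756908416748047 0.26232239603996277 0.03244762867689133 [0.49853295 0.25918852 0.03914559] 357
post top [0.47597564 0.0298063  0.06323558] [0.46193961 0.01866803] [0.49112406 0.04461698] 191
plate ((0.4762801229953766, 0.033503737300634384), (0.10319337248802185, 0.12006037682294846), 83.06208801269531) 2352
```

View pics/c.png

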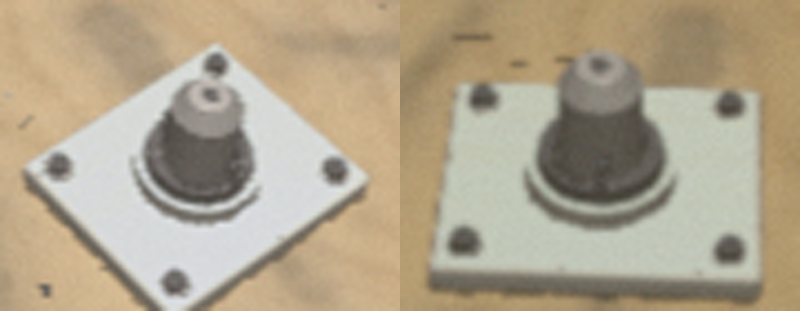

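Both crops show the post on the plate with the seat ring; the pins are not clearly visible (a hint near the foot). Now the clearances and the first move.

Run:
```python
from h import *
s=robot.read_state();R=Ro.from_rotvec(s['orientation']).as_matrix();print(R.round(3))
print('delta tool mm',(R.T@(np.array([.498,.261,.36])-s['tool_pos'])*1000).round())
for f in 'ab':
    c=dict(np.load(f'pics/{f}.png.npz')); X=cloud(c).reshape(-1,3)
    k=(X[:,2]>.06)&(X[:,2]<.6)&(X[:,1]>.1)&(X[:,1]<.7)&(X[:,0]>.1)&(X[:,0]<1.1)
    C=X[k]; d=np.hypot(C[:,0]-.498,C[:,1]-.261); i=d.argsort()[:400:80]; print(C[i].round(3).tolist(),'max z',np.percentile(C[:,2],99),'minx',np.percentile(C[:,0],1))
    # along path
    p=np.array([.196,.567]);q=np.array([.498,.261]);u=(q-p)/np.linalg.norm(q-p);w=C[:,:2]-p;lat=abs(w@[-u[1],u[0]]);al=w@u
    print('path max z',C[(lat<.12)&(al>0.05)&(al<.5)][:,2].max(initial=0))
```

```text
[[-0.945  0.327 -0.001]
 [ 0.327  0.945 -0.002]
 [ 0.    -0.002 -1.   ]]
delta tool mm [-385. -190.   44.]
[[0.617, 0.294, 0.226], [0.631, 0.294, 0.194], [0.632, 0.298, 0.204], [0.63, 0.31, 0.169], [0.616, 0.341, 0.227]] max z 0.44144871770428834 minx 0.1506290400535037
path max z 0.34846124759895464
[[0.616, 0.295, 0.223], [0.63, 0.3, 0.166], [0.638, 0.265, 0.071], [0.631, 0.309, 0.172], [0.638, 0.292, 0.189]] max z 0.39713658010023434 minx 0.16960818342005915
path max z 0.34638014661570155
```

>>> {"method": "drive_tool", "body": {
  "moves": [93,-40,-20,0,0,0,0,93,-40,-20,0,0,0,0,93,-40,-20,0,0,0,0,93,-40,-20,0,0,0,0,93,-40,-20,0,0,0,0,93,-40,-20,0,0,0,0,93,-40,-20,0,0,0,0,93,-40,-20,0,0,0,0],
  "grip_force": 30
}}

```text
t: 0.9
tool_pos: [0.447, 0.3098, 0.4044]
orientation: [-0.52, -3.098, 0.0]
force: [0.9, 0.4, 0.1]
opening: 0.0929
gripper_force: 0.0
```

>>> {"method": "drive_tool", "body": {
  "moves": [93,-32,-15,10,0,0,0,93,-33,-15,34,0,0,0,93,0,0,0,0,0,0,93,0,0,0,0,0,0,93,0,0,0,0,0,0]
}}

```text
t: 1.4
tool_pos: [0.4975, 0.2624, 0.3614]
orientation: [0.52, 3.098, 0.001]
force: [0.4, 1.0, 1.2]
opening: 0.093
gripper_force: 0.0
```

```bash
cat > col.py <<'E'
from h import *
import sys
f=sys.argv[1]
c=snap('wrist',f); X=cloud(c); s=robot.read_state();R=Ro.from_rotvec(s['orientation']).as_matrix()
print(s['t'],s['tool_pos'],s['q'].round(3),c['R'].round(2),-c['R'].T@c['t'])
P=X.reshape(-1,3)
T=P[(P[:,2]>.036)&(P[:,2]<.046)&(np.hypot(P[:,0]-.498,P[:,1]-.261)<.05)]
if len(T)>50:
    (x,y),r=cv2.minEnclosingCircle(T[:,:2].astype(np.float32)); print('collar',x,y,r,np.median(T[:,2]),len(T))
    print('tool delta',(R.T@(np.array([x,y,.195])-s['tool_pos'])*1000).round(1))
E
python3 col.py d.png
```

```text
1.45 [0.49747472 0.26267193 0.36187823] [ 0.395  0.052  1.65   0.     1.438 -0.845] [[ 0.33  0.95  0.  ]
 [ 0.9  -0.31  0.29]
 [ 0.28 -0.09 -0.96]] [0.42128793 0.28842163 0.34101458]
collar 0.49914056062698364 0.26302650570869446 0.029339466243982315 0.03951307057095382 1397
tool delta [ -1.3   0.7 166.9]
```

View pics/d.png

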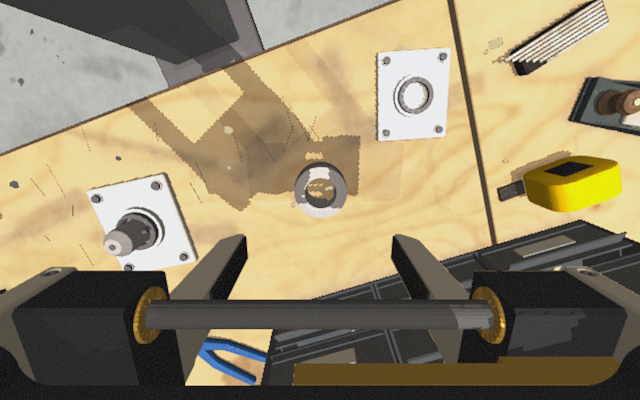

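Wrist view: collar at (321,190) under the gripper, post mount at (140,230), look-alike ring plate at (413,95). Descend and grip.

>>> {"method": "drive_tool", "body": {
  "moves": [93,-1,1,45,0,0,0,93,0,0,45,0,0,0,93,0,0,40,0,0,0,93,0,0,25,0,0,0,93,0,0,12,0,0,0,93,0,0,0,0,0,0,50,0,0,0,0,0,0,50,0,0,0,0,0,0]
}}

```text
t: 2.25
tool_pos: [0.5001, 0.2631, 0.1962]
orientation: [0.519, 3.095, 0.003]
force: [-0.3, 0.5, -0.2]
opening: 0.0814
gripper_force: 0.0
```

>>> {"method": "drive_tool", "body": {
  "moves": [45,0,0,0,0,0,0,45,0,0,0,0,0,0,45,0,0,0,0,0,0,45,0,0,0,0,0,0,45,0,0,0,0,0,0]
}}

```text
t: 2.75
tool_pos: [0.4994, 0.2625, 0.1945]
orientation: [0.52, 3.097, 0.001]
force: [-0.9, -0.1, 5.5]
opening: 0.0579
gripper_force: 30.0
```

>>> {"method": "drive_tool", "body": {
  "moves": [45,0,0,-20,0,0,0,45,0,0,-40,0,0,0,45,0,0,-40,0,0,0,45,0,0,-20,0,0,0,45,0,0,0,0,0,0,45,0,0,0,0,0,0]
}}

```text
t: 3.35
tool_pos: [0.4988, 0.2622, 0.3125]
orientation: [-0.52, -3.097, 0.001]
force: [0.1, 0.0, -3.1]
opening: 0.0579
gripper_force: 30.0
```

```bash
cat > post.py <<'E'
from h import *
import sys
f=sys.argv[1]
for n in sys.argv[2].split(','):
    c=snap(n,n+f); X=cloud(c); s=robot.read_state();R=Ro.from_rotvec(s['orientation']).as_matrix()
    P=X.reshape(-1,3); near=np.hypot(P[:,0]-.475,P[:,1]-.031)<.035
    T=P[near&(P[:,2]>.062)&(P[:,2]<.07)]
    if len(T)>10: print(n,'posttop',cv2.minEnclosingCircle(T[:,:2].astype(np.float32)),T.mean(0),len(T))
    T=P[near&(P[:,2]>.04)&(P[:,2]<.055)]
    if len(T)>30:
        # visible half-cylinder: fit circle of radius 16
        from scipy.optimize import least_squares
        r=least_squares(lambda p:np.hypot(T[:,0]-p[0],T[:,1]-p[1])-.016,[.475,.031],loss='soft_l1',f_scale=.001)
        print(n,'post fit',r.x,len(T), np.abs(r.fun).mean())
        d=np.r_[r.x,.26]-s['tool_pos']; print('tool delta',(R.T@d*1000).round(1))
print(s['t'],s['tool_pos'],s['q'].round(3),s['force'])
E
python3 post.py e.png wrist,side,scene
```

```text
wrist posttop ((0.4761179983615875, 0.03750167042016983), 0.012279391288757324) [0.47541835 0.04047517 0.06435741] 308
wrist post fit [0.47699721 0.03479604] 454 0.0003964027466174967
tool delta [ -54.2 -221.6   51.8]
side posttop ((0.476304829120636, 0.032302577048540115), 0.01277567446231842) [0.47641711 0.03196123 0.06504605] 119
side post fit [0.47674049 0.0354231 ] 126 0.000673555546782512
tool delta [ -53.9 -221.    51.4]
scene posttop ((0.4752007722854614, 0.03435193747282028), 0.014892044477164745) [0.47316629 0.03348968 0.06612768] 127
scene post fit [0.47667359 0.03539867] 80 0.0006278068849746414
tool delta [ -53.9 -221.    51.4]
3.5 [0.49819236 0.26198577 0.31091332] [ 0.393  0.097  1.699 -0.     1.351 -0.845] [-0.46342107  0.19678855 -2.85024192]
```

View pics/wriste.png

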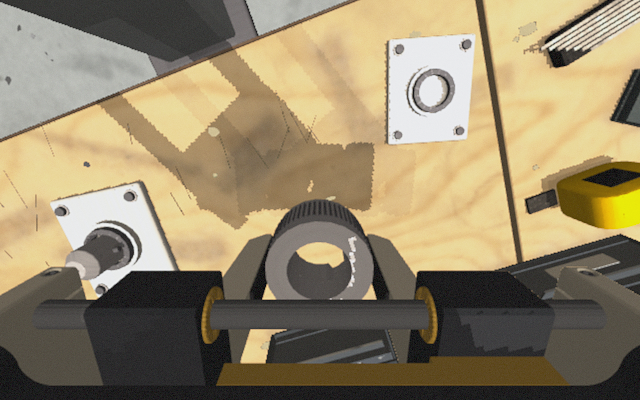

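Wrist view: collar held level between fingers at (320,262), post at (100,250); three cameras agree on post at (0.477, 0.035). Check the collar offset in the hand and look for the pins in the depth already taken.

Run:
```python
from h import *
from scipy.optimize import least_squares
s=robot.read_state();R=Ro.from_rotvec(s['orientation']).as_matrix();t=s['tool_pos']
for n in('wrist','side','scene'):
    X=cloud(dict(np.load(f'pics/{n}e.png.npz'))).reshape(-1,3)
    L=(X-t)@R
    k=(np.hypot(L[:,0],L[:,1])<.036)&(L[:,2]>.162)&(L[:,2]<.19)&(np.abs(L[:,1])<.026)&(np.hypot(L[:,0],L[:,1])>.024); T=L[k]
    if len(T)>30:
        r=least_squares(lambda p:np.hypot(T[:,0]-p[0],T[:,1]-p[1])-.029,[0,0],loss='soft_l1',f_scale=.001);print(n,'collar in tool mm',r.x*1000,len(T))
    k=(np.abs(L[:,2]-.155)<.006)&(np.hypot(L[:,0],L[:,1])<.034); 
    if k.sum()>30: print('  top z',np.median(L[k,2]),cv2.minEnclosingCircle(L[k,:2].astype(np.float32)),k.sum())
    d=X[:,:2]-[.4768,.0352]; rr=np.hypot(*d.T); k=(rr>.0175)&(rr<.023)&(X[:,2]>.029)&(X[:,2]<.04)
    a=np.degrees(np.arctan2(d[k,1],d[k,0])); print(n,'pin angles',np.histogram(a,bins=36,range=(-180,180))[0])
```

```text
wrist collar in tool mm [-0.31900595  0.29903752] 1168
  top z 0.15340257396897722 ((0.005410574842244387, -1.0731131624197587e-05), 0.033227868378162384) 5477
wrist pin angles [ 0  0  0  0  0  0  0  0  0  0  0  0  0  0  0  0  0  0  0  0  0  0  0  0
  0  0 21 13  0  0  0  0  0  0  0  0]
side collar in tool mm [-0.02804707 -0.83829843] 209
  top z 0.15455576134918644 ((-0.0009706612909212708, 0.00036293535958975554), 0.03209972754120827) 197
side pin angles [0 0 0 0 1 0 0 0 8 5 2 1 0 0 0 0 0 0 0 0 0 0 0 0 0 0 0 0 0 0 0 0 0 0 0 0]
scene collar in tool mm [ 1.08322018 -0.52769505] 149
  top z 0.1526278787019089 ((0.008571408689022064, -0.0005152635276317596), 0.031613849103450775) 178
scene pin angles [2 2 2 1 0 2 0 5 3 2 1 3 0 2 3 1 0 0 0 0 0 0 0 0 0 0 1 3 3 3 2 0 2 2 2 3]
```

>>> {"method": "drive_tool", "body": {
  "moves": [45,-10,-40,0,0,0,0,45,-10,-45,0,0,0,0,45,-10,-45,0,0,0,0,45,-10,-45,0,0,0,0,45,-8,-30,0,0,0,0,45,-4,-12,0,0,0,0,45,-1,-4,5,0,0,0,45,0,0,0,0,0,0]
}}

```text
t: 4.3
tool_pos: [0.4766, 0.0364, 0.3071]
orientation: [-0.521, -3.096, -0.0]
force: [-0.5, 0.8, -2.6]
opening: 0.0579
gripper_force: 30.0
```

Collar is centred to within ~0.5 mm; pins appear along world ±90°. Descend onto the post.

>>> {"method": "drive_tool", "body": {
  "moves": [45,0,-1,20,0,0,0,45,0,0,20,0,0,0,45,0,0,4,0,0,0,45,0,0,4,0,0,0,45,0,0,4,0,0,0,45,0,0,4,0,0,0,45,0,0,0,0,0,0]
}}

```text
t: 5.0
tool_pos: [0.4767, 0.0354, 0.2527]
orientation: [-0.52, -3.098, -0.0]
force: [-0.3, 0.7, -2.7]
opening: 0.0577
gripper_force: 30.0
```

>>> {"method": "drive_tool", "body": {
  "moves": [45,0,0,4,0,0,0,45,0,0,4,0,0,0,45,0,0,4,0,0,0,45,0,0,3,0,0,0,45,0,0,0,0,0,0,45,0,0,0,0,0,0]
}}

```text
t: 5.6
tool_pos: [0.4766, 0.0352, 0.2376]
orientation: [-0.52, -3.098, 0.0]
force: [-0.1, -1.2, -1.6]
opening: 0.0578
gripper_force: 30.0
```

>>> {"method": "drive_tool", "body": {
  "moves": [45,0,0,2,0,0,0,45,0,0,2,0,0,0,45,0,0,1,0,0,0,45,0,0,1,0,0,0,45,0,0,0,0,0,0]
}}

```text
t: 6.1
tool_pos: [0.4766, 0.0352, 0.2316]
orientation: [-0.52, -3.098, 0.0]
force: [0.4, 0.5, -2.5]
opening: 0.0578
gripper_force: 30.0
```

>>> {"method": "drive_tool", "body": {
  "moves": [45,0,0,0.7,0,0,0,45,0,0,0.7,0,0,0,45,0,0,0.6,0,0,0,45,0,0,0,0,0,0]
}}

```text
t: 6.5
tool_pos: [0.4769, 0.0352, 0.2309]
orientation: [0.52, 3.098, -0.0]
force: [-5.7, -0.7, 9.4]
opening: 0.058
gripper_force: 30.0
```

Resting on the pins. Turn in small steps under light push.

>>> {"method": "drive_tool", "body": {
  "moves": [45,0,0,0.3,0,0,4,45,0,0,0,0,0,4,45,0,0,0,0,0,4,45,0,0,0,0,0,4],
  "grip_force": 40
}}

```text
t: 6.9
tool_pos: [0.4776, 0.0352, 0.231]
orientation: [0.95, 2.991, 0.001]
force: [-0.2, -0.0, 7.4]
opening: 0.0575
gripper_force: 40.0
```

>>> {"method": "drive_tool", "body": {
  "moves": [45,0,0,0.3,0,0,4,45,0,0,0,0,0,4,45,0,0,0,0,0,4,45,0,0,0,0,0,4]
}}

```text
t: 7.3
tool_pos: [0.4778, 0.0351, 0.231]
orientation: [1.356, 2.83, 0.002]
force: [-0.8, -0.6, 7.3]
opening: 0.0577
gripper_force: 40.0
```

>>> {"method": "drive_tool", "body": {
  "moves": [45,0,0,0,0,0,4,45,0,0,0,0,0,4,45,0,0,0,0,0,4,45,0,0,0,0,0,4]
}}

```text
t: 7.7
tool_pos: [0.4778, 0.0351, 0.2309]
orientation: [1.737, 2.614, 0.002]
force: [-1.2, -0.4, 8.2]
opening: 0.0578
gripper_force: 40.0
```

>>> {"method": "drive_tool", "body": {
  "moves": [45,0,0,0,0,0,4,45,0,0,0,0,0,4,45,0,0,0,0,0,4,45,0,0,0,0,0,4]
}}

```text
t: 8.1
tool_pos: [0.4776, 0.035, 0.2309]
orientation: [2.084, 2.347, 0.002]
force: [-2.0, -1.3, 9.0]
opening: 0.0579
gripper_force: 40.0
```

>>> {"method": "drive_tool", "body": {
  "moves": [45,0,0,0,0,0,4,45,0,0,0,0,0,4,45,0,0,0,0,0,4,45,0,0,0,0,0,4]
}}

```text
t: 8.5
tool_pos: [0.4776, 0.035, 0.2309]
orientation: [2.391, 2.034, 0.003]
force: [-4.0, -2.4, 9.7]
opening: 0.0575
gripper_force: 40.0
```

>>> {"method": "drive_tool", "body": {
  "moves": [45,0,0,0,0,0,4,45,0,0,0,0,0,4,45,0,0,0,0,0,4,45,0,0,0,0,0,4]
}}

```text
t: 8.9
tool_pos: [0.4775, 0.035, 0.2306]
orientation: [2.651, 1.682, 0.003]
force: [-1.8, -2.2, 6.0]
opening: 0.0576
gripper_force: 40.0
```

>>> {"method": "drive_tool", "body": {
  "moves": [45,0,0,0,0,0,3,45,0,0,0.5,0,0,3,45,0,0,0,0,0,0]
}}

```text
t: 9.2
tool_pos: [0.4768, 0.0351, 0.229]
orientation: [2.736, 1.544, 0.0]
force: [-1.6, -0.4, 2.6]
opening: 0.0575
gripper_force: 40.0
```

It is dropping in. Turn slightly further and push down.

>>> {"method": "drive_tool", "body": {
  "moves": [45,0,0,1,0,0,3,45,0,0,1,0,0,2,45,0,0,1,0,0,0,45,0,0,0,0,0,0]
}}

```text
t: 9.6
tool_pos: [0.4765, 0.0352, 0.2253]
orientation: [-2.798, -1.427, 0.001]
force: [0.3, -0.6, -2.9]
opening: 0.0576
gripper_force: 40.0
```

>>> {"method": "drive_tool", "body": {
  "moves": [45,0,0,2,0,0,0,45,0,0,2,0,0,0,45,0,0,2,0,0,0,45,0,0,2,0,0,0,45,0,0,2,0,0,0,45,0,0,0,0,0,0]
}}

```text
t: 10.2
tool_pos: [0.4767, 0.0352, 0.2158]
orientation: [-2.8, -1.425, -0.0]
force: [-3.2, 0.3, 5.8]
opening: 0.0574
gripper_force: 40.0
```

>>> {"method": "drive_tool", "body": {
  "moves": [45,0,0,1,0,0,0,45,0,0,1,0,0,0,45,0,0,0.7,0,0,0,45,0,0,0.5,0,0,0,45,0,0,0,0,0,0,45,0,0,0,0,0,0]
}}

```text
t: 10.8
tool_pos: [0.4769, 0.0353, 0.2144]
orientation: [-2.8, -1.425, 0.0]
force: [-13.1, -1.1, 23.3]
opening: 0.0576
gripper_force: 40.0
```

>>> {"method": "drive_tool", "body": {
  "moves": [45,-0.4,-0.6,0,0,0,0,45,0,0,0.3,0,0,0,45,0,0,0,0,0,0,45,0,0,0,0,0,0]
}}

```text
t: 11.2
tool_pos: [0.4766, 0.0353, 0.2144]
orientation: [2.799, 1.425, 0.002]
force: [-10.1, 1.6, 23.2]
opening: 0.0571
gripper_force: 40.0
```

Run:
```python
from h import *
c=snap('side','f.png');cv2.imwrite('pics/f2.png',cv2.resize(c['color'][220:350,250:420,::-1],None,fx=4,fy=4,interpolation=cv2.INTER_CUBIC))
s=robot.read_state();print(s['t'],s['tool_pos'],s['force'],s['wrist_torque'])
for n in('side','scene','wrist'):
    if n!='side': c=snap(n,n+'f.png')
    X=cloud(c).reshape(-1,3)
    rr=np.hypot(X[:,0]-.4768,X[:,1]-.0352)
    for a,b in((0,.008),(.019,.027)):
        k=(rr>a)&(rr<b)&(X[:,2]>.05)&(X[:,2]<.072); print(n,a,k.sum(),np.percentile(X[k,2],[10,50,90]).round(4) if k.sum() else '')
```

```text
11.25 [0.47655405 0.03531305 0.21436285] [-10.00589343  -0.30187075  23.40103177] [ 0.02858709  2.07857259 -0.00295357]
side 0 52 [0.0648 0.0661 0.0671]
side 0.019 234 [0.0586 0.0599 0.0611]
scene 0 43 [0.0674 0.0689 0.0696]
scene 0.019 184 [0.0613 0.0627 0.0641]
wrist 0 646 [0.0649 0.0657 0.0663]
wrist 0.019 2737 [0.0588 0.0596 0.0603]
```

View pics/f2.png

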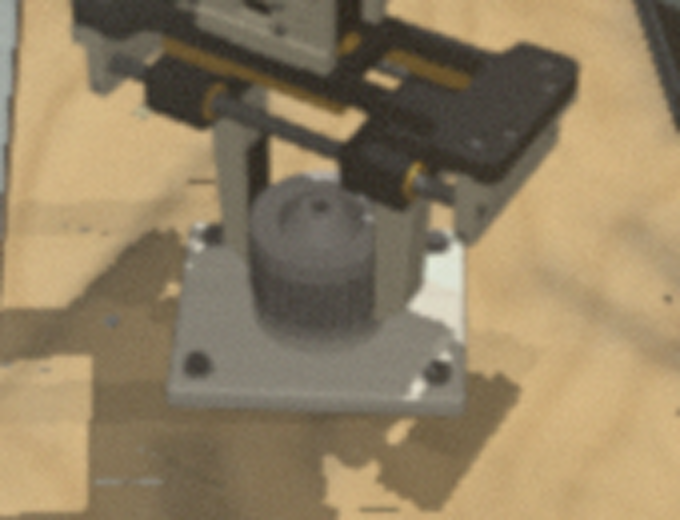

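View pics/wristf.png

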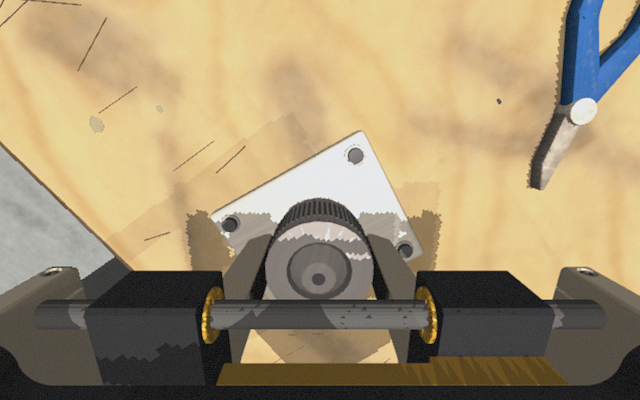

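The side and wrist views show the collar level on the post, with the post standing 6 mm out of its top. The collar is still gripped and the 23 N push is steady. Handing in.

```bash
python3 -c "
from plant import robot
print(robot.close_job())"
```

```text
the job is handed in; nothing more can be done
None
```

The collar is over the post with its keyways on the pins and pushed home on the seat ring. The cameras show the post about 6 mm out of its top. I handed the job in at about 11 s with the collar still gripped at 40 N and pressed down at about 23 N.

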